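# Pack the closed seed samples into the cold-store carrier

## Task

Pack the four closed seed containers into the dark grey carrier for the cold store: stand each one upright, right down, in the round collar made for its size. The two containers without a lid are still in work: leave them standing where they are.

Things in the scene. Friction and masses are not known exactly. Their poses are not given: they have to be found in the camera images.
- vial: closed specimen vial, the smallest of the closed containers: clear glass, 23 mm across, 62 mm high; the top 16 mm are a pale screw cap, 20 mm across. Loose. Origin: centre of its underside, z up along its axis.
- film_tub: closed film canister: black plastic with a grey snap lid, 34 mm across, 50 mm high; slightly tapered to the foot. Loose. Origin: centre of its underside, z up along its axis. Scalpel and pencil (fixed, under 8 mm high) may lie beside any container: keep the fingertips 9 mm up.
- jar: closed glass jar with an aluminium screw lid, 47 mm across, 56 mm high. Loose. Origin: centre of its underside, z up along its axis.
- tub: closed squat screw tub, the widest of the closed containers: 66 mm across, 41 mm high, yellow plastic. Loose. Origin: centre of its underside, z up along its axis. Fixed gear lines the back: up to 70 mm high from x = 0.62, jars of 170 mm from x = 0.66; a 130 mm cabinet stands at the right, x under 0.33.
- open_vial: open vial, without its cap: clear glass, 23 mm across, 50 mm high, with an open neck 19 mm across and some seed in the bottom. Stays where it stands. Origin: centre of its underside, z up along its axis.
- open_tub: open film canister, without its lid: black, 34 mm across at the rim, 46 mm high, hollow, with some seed in the bottom. Stays where it stands. Origin: centre of its underside, z up along its axis.
- seat_xs: grey plastic collar insert for the vial: 92 mm square plate with a round collar, bore 30 mm, flared to 41 mm at the mouth; bore floor 4 mm, rim 22 mm above the origin. Fixed. Origin: centre of the plate's underside, 3 mm above the table; x, y along the carrier's sides. The four sit in any order in one dark grey tray, 200 mm square, 2 x 2 bays 99 mm apart, walls and dividing cross 21 mm high.
- seat_s: grey plastic collar insert for the film canister: 92 mm square plate with a round collar, bore 41 mm, flared to 52 mm at the mouth; bore floor 4 mm, rim 20 mm above the origin. Fixed. Origin: centre of the plate's underside, 3 mm above the table; x, y along the carrier's sides.
- seat_m: grey plastic collar insert for the glass jar: 92 mm square plate with a round collar, bore 54 mm, flared to 65 mm at the mouth; bore floor 4 mm, rim 20 mm above the origin. Fixed. Origin: centre of the plate's underside, 3 mm above the table; x, y along the carrier's sides.
- seat_l: grey plastic collar insert for the squat tub: 92 mm square plate with a round collar, bore 73.6 mm, flared to 84.6 mm at the mouth; bore floor 4 mm, rim 16 mm above the origin. Fixed. Origin: centre of the plate's underside, 3 mm above the table; x, y along the carrier's sides.

How it is judged:
At the end, for the whole second after the job is handed in: Vial, film canister, jar and squat tub each stand in their own collar: within 9 mm of its axis, foot at most 5 mm above its floor, upright within 0.15 rad, at rest; the open vial and open canister stand upright (0.15 rad) within 25 mm of where they began (horizontal distance between vial and seat_xs below 0.009 m and z of vial in the frame of seat_xs between 0 and 0.009 m and angle between each of vial, film_tub, jar, tub, open_vial, open_tub's own z axis and vertical below 0.15 rad and linear speed of each of vial, film_tub, jar, tub below 0.03 m/s and angular speed of each of vial, film_tub, jar, tub below 0.3 rad/s and horizontal distance between film_tub and seat_s below 0.009 m and z of film_tub in the frame of seat_s between 0 and 0.009 m and horizontal distance between jar and seat_m below 0.009 m and z of jar in the frame of seat_m between 0 and 0.009 m and horizontal distance between tub and seat_l below 0.009 m and z of tub in the frame of seat_l between 0 and 0.009 m and distance of each of open_vial, open_tub from where it was at the start of the episode below 0.025 m); the robot touches nothing.
It fails at once if the open vial is tipped over or lifted (angle between open_vial's own z axis and vertical above 0.5 rad or height (world z) of open_vial above 0.03 m).
It fails at once if the open film canister is tipped over or lifted (angle between open_tub's own z axis and vertical above 0.5 rad or height (world z) of open_tub above 0.03 m).
It also fails if it takes over 112 s, if anything falls off the work surface, if the arm or the gripper's body presses on something with over 40 N, if the wrist force passes 120 N, or if a joint passes its speed limit or range.

## Robot

A 6-joint arm with a two-finger parallel gripper is mounted at the origin on the work surface; the furniture and walls round the work are solid. World frame = base frame: x ahead of the robot, y to its left, z up, the work surface at z = 0. Lengths are in m, angles in rad, forces in N, time in s.
With the tool pointing down it reaches from about 0.325 to 0.9 m from the base axis. Payload 6.1 kg.
Tool frame: the origin (TCP) lies midway between the tips of the shut fingers; the grasp point (between the pads) lies 19 mm behind it; z points along the fingers, y is the line along which they close (so a half turn about z gives the same grasp; the last joint's range is limited). The gripper opens to 87 mm and grips with 3 to 60 N. Pads are 19 mm wide; open, the fingers measure 117 mm over their backs; the gripper's body (75 mm by 190 mm) begins 51 mm behind the grasp point.
Start: joints at [1.217, 0.22, 1.526, -0, 1.395, -0.126], TCP at [0.141, 0.609, 0.198] pointing down, gripper open.
Joint ranges: [-2.98, 2.98], [-0.91, 2.08], [0.09, 2.57], [-1.24, 4.39], [0.2, 2.65], [-2.68, 2.68]. Speed limits (rad/s): [2.57, 2.57, 3.01, 3.14, 3.14, 3.14].

## Interface

Orientations are given as a unit quaternion [w, x, y, z].
In Python, from rig import * gives the robot as it stands. Calls block until the motion is done:
- movep(position, orientation): joint-space move of the TCP to a pose.
- servo_line(position, rot=None, vel=0.15, guard=None): straight line of the TCP; rot=None keeps the orientation; vel is the mean speed in m/s. With guard (N) it stops when the force on the tool has changed by that much, and returns True; else False.
- set_joints(angles): joint-space move.
- release() and clamp(effort=None): open the fingers fully, or close them until they stop; effort is the grip in N (None keeps the last).
- sleep(seconds).
- solve_ik(position, orientation): joint angles nearest the present ones, or None.
- read_camera(name): name is "side" or "top" or "wrist"; returns (picture, depth): 400x640x3 uint8, red, green, blue; 400x640 float32, m along the optical axis (not along the pixel's ray), 0 where there is no reading.
- get_calibration(name): a dict with "mtx" (3x3 intrinsics, pixels), "camera_from_world" (4x4, takes a point from world to camera coordinates). Camera axes: x right, y down, z forward; pixel columns grow to the right and rows downward; lengths in m; the calibration is good to about 2 mm. A picture is of the moment at which its call begins: read the wrist's pose just before it. get_calibration takes no time and is no camera call; for the wrist camera it gives the pose at the moment of the call.
A pose or a line that the arm cannot do raises Unreachable and nothing moves.
- close_job(): hands the job in; it is judged then, once.
Readings, each from a call of its own:
- get_t(): time.
- get_joint_positions(): joint angles.
- get_joint_vel(): joint speeds.
- get_joint_torque(): joint torques, N m.
- get_tool_pos(): TCP position.
- get_tool_rot(): TCP orientation.
- get_force(): force on the tool from outside, world axes, zero at the start.
- get_moment(): the same for the moment, N m.
- get_finger_gap(): opening from 0.0 (shut) to 1.0 (fully open).
- get_gripper_force(): force on a finger pad.
Only numpy, scipy, OpenCV 4.12 (cv2) and the standard library are available. Lean on these libraries where they do the work, as an engineer would, in place of code of your own. Each camera call takes 0.05 s, during which the arm holds its last target. There are 200 camera calls.

## Working session

There is one attempt and no reset: what is moved stays moved. The work goes in short steps, each a Python script; the robot and the scene stay as the last script left them, time stands still between calls to the robot, and variables do not carry over. Pictures are saved under pics/ and viewed, at most 14 in all, crops included, and the job is handed in when it is done.

```bash
ls; mkdir -p pics; python3 - <<'E'
from rig import *
import cv2,numpy as np
for n in("top","side"):
    p,d=read_camera(n); cv2.imwrite(f"pics/{n}0.png",p[:,:,::-1]); np.save(f"{n}0.npy",d); np.save(f"{n}0p.npy",p)
    c=get_calibration(n); print(n,np.round(c["mtx"],1).tolist(),np.round(c["camera_from_world"],3).tolist())
print(get_t(),get_tool_rot())
E
```

```text
pics
top [[383.6, 0.0, 318.1], [0.0, 383.6, 200.3], [0.0, 0.0, 1.0]] [[-0.003, -1.0, 0.004, 0.052], [-0.992, 0.003, -0.123, 0.493], [0.123, -0.004, -0.992, 0.979], [0.0, 0.0, 0.0, 1.0]]
side [[443.8, 0.0, 322.3], [0.0, 443.8, 196.6], [0.0, 0.0, 1.0]] [[-0.975, -0.223, -0.003, 0.483], [-0.133, 0.589, -0.797, 0.091], [0.18, -0.777, -0.604, 0.948], [0.0, 0.0, 0.0, 1.0]]
0.1 [-2.06759939e-04  1.13623835e-01  9.93523452e-01 -8.55046265e-04]
```

View pics/top0.png

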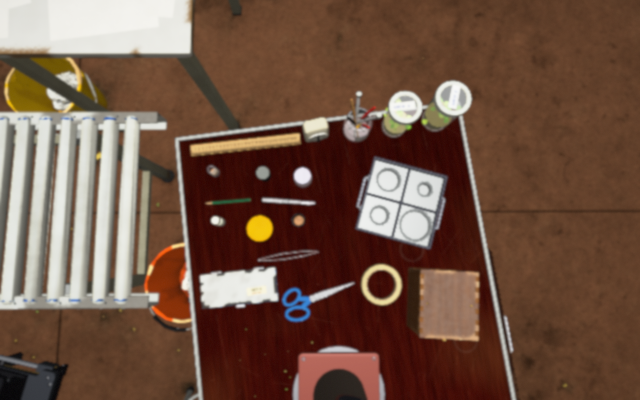

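View pics/side0.png

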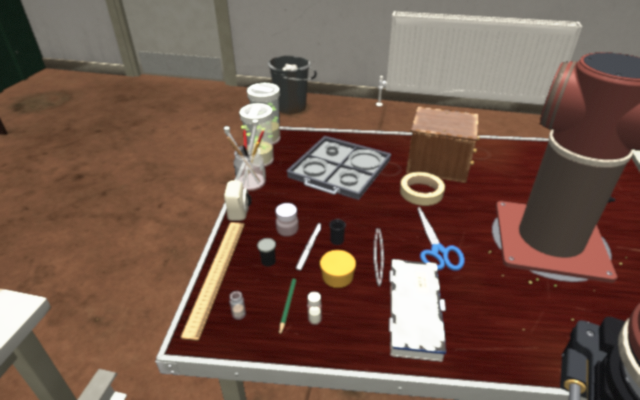

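Top view: open vial ~(213,170), film tub (262,172), jar (302,176), vial (217,220), tub (259,228), open tub (298,220). The tray is at ~(401,202), with collars at (388,180), (424,189), (379,215) and (415,225). Next I measure with depth and enlarge the crops.

```bash
cat > geo.py <<'E'
import numpy as np,cv2
def cloud(d,c):
    K=c["mtx"];v,u=np.mgrid[:d.shape[0],:d.shape[1]]
    P=np.stack([(u-K[0,2])/K[0,0]*d,(v-K[1,2])/K[1,1]*d,d],-1)
    T=np.linalg.inv(c["camera_from_world"]);return P@T[:3,:3].T+T[:3,3]
def ray(uv,z,c):
    K=c["mtx"];T=np.linalg.inv(c["camera_from_world"])
    r=T[:3,:3]@np.array([(uv[0]-K[0,2])/K[0,0],(uv[1]-K[1,2])/K[1,1],1.]);o=T[:3,3]
    return o+r*(z-o[2])/r[2]
E
python3 - <<'E'
from rig import *
from geo import *
for n in("top","side"):
    c=get_calibration(n);d=np.load(n+"0.npy");W=cloud(d,c)
    m=((W[...,2]>.012)&(W[...,2]<.2)&(d>0)&(W[...,0]>.3)&(W[...,0]<.75)&(W[...,1]>-.4)&(W[...,1]<.4)).astype(np.uint8)
    k,l,s,_=cv2.connectedComponentsWithStats(m,connectivity=4)
    print(n)
    for i in range(1,k):
        if s[i,4]<15: continue
        q=W[l==i];zt=np.percentile(q[:,2],90);t=q[q[:,2]>zt-.008]
        print(s[i].tolist(),"ztop %.3f"%zt,"mid",np.round((t.min(0)+t.max(0))[:2]/2,3),"mean",np.round(t.mean(0)[:2],3),"ext",np.round(np.ptp(q,axis=0)[:2],3))
p=cv2.imread("pics/top0.png")
cv2.imwrite("pics/topA.png",cv2.resize(p[145:255,190:330],None,fx=5.7,fy=5.4,interpolation=cv2.INTER_CUBIC))
cv2.imwrite("pics/topB.png",cv2.resize(p[150:255,350:455],None,fx=5.7,fy=5.7,interpolation=cv2.INTER_CUBIC))
E
```

```text
top
[422, 87, 50, 44, 1476] ztop 0.158 mid [ 0.715 -0.272] mean [ 0.717 -0.272] ext [0.07  0.087]
[382, 91, 41, 46, 1275] ztop 0.152 mid [ 0.703 -0.159] mean [ 0.702 -0.158] ext [0.08 0.08]
[344, 92, 38, 50, 892] ztop 0.136 mid [ 0.695 -0.06 ] mean [ 0.702 -0.063] ext [0.086 0.081]
[303, 117, 26, 26, 514] ztop 0.069 mid [0.685 0.057] mean [0.685 0.057] ext [0.058 0.068]
[356, 157, 92, 93, 1075] ztop 0.022 mid [ 0.489 -0.173] mean [ 0.473 -0.183] ext [0.247 0.247]
[208, 166, 12, 10, 87] ztop 0.050 mid [0.573 0.329] mean [0.573 0.329] ext [0.022 0.021]
[257, 167, 14, 14, 152] ztop 0.052 mid [0.563 0.194] mean [0.564 0.194] ext [0.032 0.032]
[376, 167, 26, 26, 220] ztop 0.024 mid [ 0.55  -0.138] mean [ 0.552 -0.141] ext [0.068 0.067]
[295, 168, 17, 20, 269] ztop 0.058 mid [0.554 0.091] mean [0.554 0.091] ext [0.043 0.043]
[417, 181, 17, 17, 137] ztop 0.025 mid [ 0.523 -0.234] mean [ 0.525 -0.236] ext [0.044 0.043]
[369, 194, 22, 6, 30] ztop 0.018 mid [ 0.505 -0.114] mean [ 0.505 -0.114] ext [0.014 0.056]
[391, 198, 18, 10, 36] ztop 0.018 mid [ 0.488 -0.167] mean [ 0.489 -0.169] ext [0.0
[... 1242 characters left out ...]
 ztop 0.025 mid [ 0.312 -0.111] mean [ 0.311 -0.108] ext [0.024 0.085]
[277, 204, 21, 28, 520] ztop 0.056 mid [0.554 0.093] mean [0.552 0.095] ext [0.044 0.045]
[330, 219, 16, 22, 299] ztop 0.045 mid [0.44  0.102] mean [0.44  0.101] ext [0.033 0.036]
[258, 239, 18, 24, 345] ztop 0.050 mid [0.563 0.196] mean [0.562 0.197] ext [0.033 0.033]
[321, 250, 35, 34, 919] ztop 0.041 mid [0.419 0.204] mean [0.418 0.207] ext [0.065 0.067]
[390, 260, 13, 85, 508] ztop 0.030 mid [0.309 0.255] mean [0.306 0.237] ext [0.018 0.187]
[230, 292, 15, 23, 269] ztop 0.048 mid [0.572 0.331] mean [0.572 0.332] ext [0.022 0.023]
[308, 292, 14, 28, 320] ztop 0.061 mid [0.438 0.313] mean [0.438 0.315] ext [0.023 0.021]
```

View pics/topB.png

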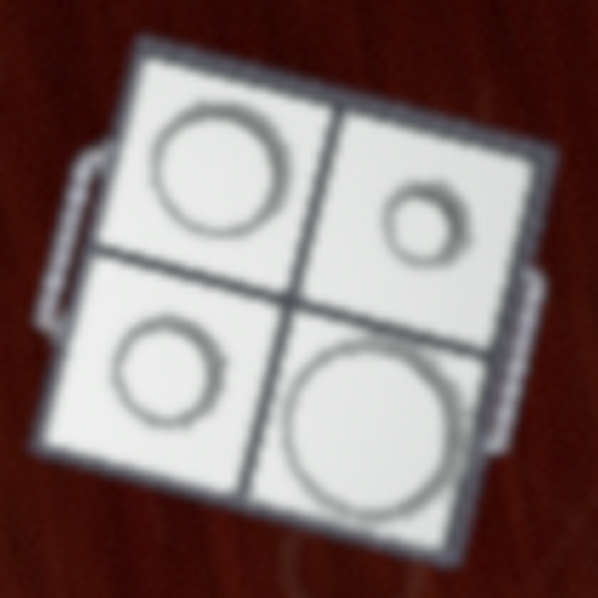

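View pics/topA.png

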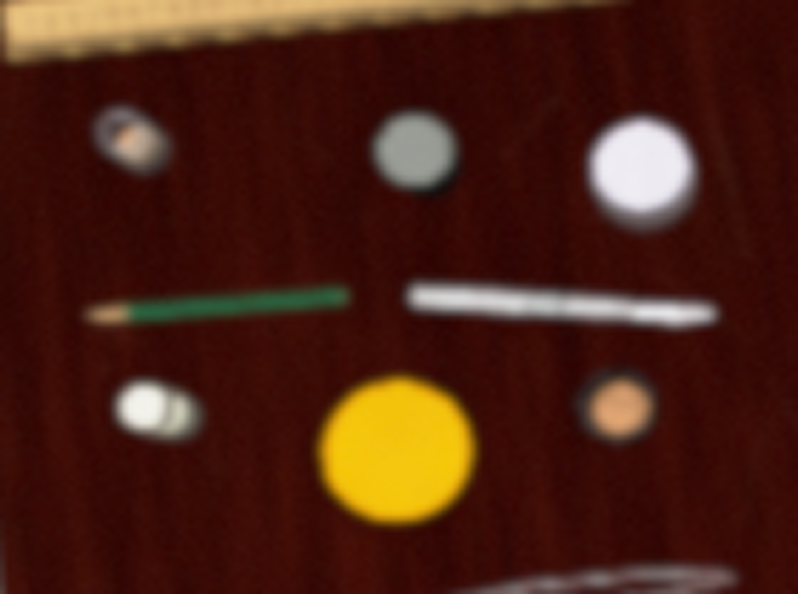

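Measurements from the two views agree within 2–3 mm, and the collar lattice fits 99 mm spacing at about 15.3°. Heights and sizes match the ones given. I'll grasp along world y throughout, with the tips 22 mm above the foot so they clear the tray walls when releasing.

```bash
cat > job.py <<'E'
from rig import *
import numpy as np
Q=[0,0,1,0]; H=.022; UP=.16
OBJ=dict(vial=(.4385,.3115),film=(.563,.195),jar=(.554,.092),tub=(.419,.203))
SEAT=dict(vial=(.523,-.2338),film=(.4538,-.112),jar=(.5495,-.138),tub=(.4277,-.2075))
def pick(n):
    x,y=OBJ[n]; movep([x,y,UP],Q)
    print("down hit",servo_line([x,y,H],vel=.12,guard=10),get_tool_pos().round(4))
    clamp(25); print(n,"gap mm",round(get_finger_gap()*87,1))
    servo_line([x,y,UP],vel=.15); print("lifted gap",round(get_finger_gap()*87,1),"t",get_t())
def place(n):
    x,y=SEAT[n]; movep([x,y,UP],Q); servo_line([x,y,.05],vel=.15)
    print("hit",servo_line([x,y,.0075+H],vel=.04,guard=12),get_tool_pos().round(4),"F",np.round(get_force(),1))
    release(); servo_line([x,y,UP],vel=.15); print("t",get_t())
E
python3 - <<'E'
from job import *
print(get_force()); pick("vial")
if get_finger_gap()*87>15: place("vial")
E
```

```text
[ 0.17575729 -0.50490514 -0.86756596]
down hit False [0.4393 0.3119 0.0229]
vial gap mm 18.9
lifted gap 19.0 t 5.1333
hit False [ 0.5228 -0.2337  0.0291] F [-0.4 -0.6 -0.5]
t 10.9667
```

```bash
python3 - <<'E'
from job import *
pick("film")
if get_finger_gap()*87>20: place("film")
import cv2
movep([.44,.0,.2],Q)
p,_=read_camera("top"); q,_=read_camera("side")
a=cv2.resize(p[150:255,350:455],(400,400),interpolation=cv2.INTER_CUBIC);b=cv2.resize(q[110:215,285:390],(400,400),interpolation=cv2.INTER_CUBIC)
cv2.imwrite("pics/c1.png",np.hstack([a,b])[:,:,::-1])
E
```

```text
down hit False [0.5639 0.1952 0.023 ]
film gap mm 30.2
lifted gap 30.0 t 15.9
hit False [ 0.4536 -0.112   0.0292] F [ 0.5 -0.8 -0.2]
t 20.8417
```

View pics/c1.png

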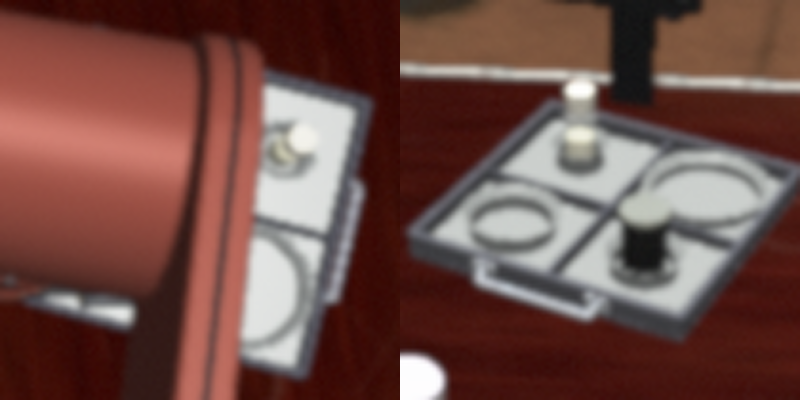

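The side view (right) shows the vial at (580,130) and the film tub at (645,240) standing upright in their collars. The arm hides the left half of the top view. The gap reads about 4 mm low each time, which is consistent. Next are the jar and the tub.

```bash
python3 - <<'E'
from job import *
pick("jar")
if get_finger_gap()*87>35:
    place("jar"); pick("tub")
    if get_finger_gap()*87>55: place("tub"); movep([.4,.3,.25],Q)
from geo import *
for n in("top","side"):
    p,d=read_camera(n);c=get_calibration(n);W=cloud(d,c)
    cv2.imwrite(f"pics/f_{n}.png",cv2.resize(p[140:260,200:460] if n=="top" else p[100:340,200:420],None,fx=2.4,fy=2.4,interpolation=cv2.INTER_CUBIC)[:,:,::-1])
    for k,(x,y) in SEAT.items():
        m=(d>0)&(np.hypot(W[...,0]-x,W[...,1]-y)<.042)&(W[...,2]>.034)&(W[...,2]<.08);q=W[m]
        if len(q): zt=np.percentile(q[:,2],90);t=q[q[:,2]>zt-.006];print(n,k,"ztop",zt.round(3),"off",((t.min(0)+t.max(0))[:2]/2-[x,y]).round(4))
E
```

```text
down hit False [0.5549 0.092  0.023 ]
jar gap mm 41.6
lifted gap 41.6 t 25.3417
hit False [ 0.5493 -0.138   0.0291] F [-0.4 -0.2 -0.5]
t 29.8167
down hit False [0.4198 0.2032 0.0228]
tub gap mm 0.6
lifted gap 0.4 t 35.075
top vial ztop 0.07 off [0.0005 0.0007]
top film ztop 0.058 off [ 0.0005 -0.0008]
top jar ztop 0.065 off [ 0.0008 -0.0005]
side jar ztop 0.064 off [0.0024 0.001 ]
```

The first three containers are seated; the tub slipped out of the grip. I'll look at where it is now.

```bash
python3 - <<'E'
from job import *
from geo import *
release(); movep([.44,-.05,.25],Q)
for n in("top","side"):
    p,d=read_camera(n);c=get_calibration(n);W=cloud(d,c)
    cv2.imwrite(f"pics/g_{n}.png",cv2.resize(p[150:270,190:330] if n=="top" else p[200:340,200:380],None,fx=4,fy=4,interpolation=cv2.INTER_CUBIC)[:,:,::-1])
    h=cv2.cvtColor(p,cv2.COLOR_RGB2HSV);m=(cv2.inRange(h,(20,150,100),(32,255,255))>0)&(d>0)&(W[...,0]<.6)&(W[...,0]>.3)&(W[...,2]>.005)
    q=W[m];print(len(q));zt=np.percentile(q[:,2],90);t=q[q[:,2]>zt-.006];print(n,"z",zt.round(3),"mid",((t.min(0)+t.max(0))/2).round(4),"ext",np.ptp(t,axis=0).round(3))
E
```

```text
515
top z 0.043 mid [0.4192 0.2021 0.0413] ext [0.065 0.065 0.009]
499
side z 0.04 mid [0.4192 0.2047 0.0382] ext [0.064 0.065 0.008]
```

View pics/g_side.png

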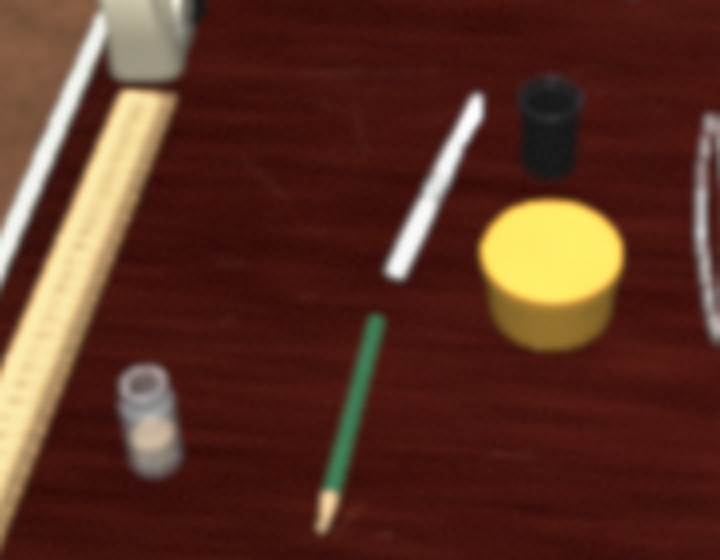

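View pics/g_top.png

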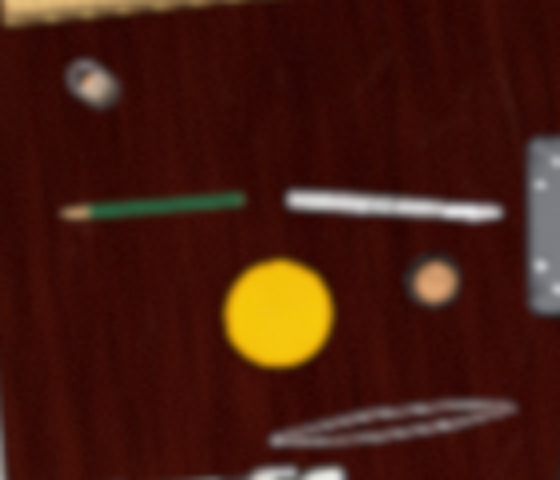

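The tub still stands at (.419,.203), upright and unmoved; only its edge was caught. I'll grip it lower, with the tips 12 mm up, and check the gap before lifting.

```bash
python3 - <<'E'
from job import *
x,y=.4192,.2033
movep([x,y,UP],Q); print("gap",get_finger_gap())
print(servo_line([x,y,.012],vel=.1,guard=10)); sleep(.3); print(get_tool_pos().round(4),get_finger_gap())
clamp(20); print(get_tool_pos().round(4),"gap",get_finger_gap()*87,"F",get_gripper_force(),get_t())
sleep(.3);print("gap",get_finger_gap()*87,"F",get_gripper_force())
E
```

```text
gap 1.000421069626054
False
[0.4194 0.2034 0.0122] 0.9971097703175841
[0.4192 0.2033 0.012 ] gap 62.52870812851247 F 19.999987876508385 41.3917
gap 62.73308517182902 F 19.999932056525722
```

```bash
python3 - <<'E'
from job import *
servo_line([.4192,.2033,UP],vel=.1); print("gap",get_finger_gap()*87,get_gripper_force())
if get_finger_gap()*87>55:
    x,y=SEAT["tub"]; movep([x,y,UP],Q); servo_line([x,y,.05],vel=.15)
    print("gap",get_finger_gap()*87,"hit",servo_line([x,y,.0245],vel=.04,guard=12)); sleep(.3); print(get_tool_pos().round(4))
    release(); servo_line([x,y,UP],vel=.15); movep([.4,.3,.25],Q)
from geo import *
for n in("top","side"):
    p,d=read_camera(n);c=get_calibration(n);W=cloud(d,c)
    cv2.imwrite(f"pics/h_{n}.png",cv2.resize(p[145:255,340:460] if n=="top" else p[110:350,200:420],None,fx=2.5,fy=2.5,interpolation=cv2.INTER_CUBIC)[:,:,::-1])
    for k,(x,y) in SEAT.items():
        m=(d>0)&(np.hypot(W[...,0]-x,W[...,1]-y)<.042)&(W[...,2]>.034)&(W[...,2]<.08);q=W[m]
        if len(q): zt=np.percentile(q[:,2],90);t=q[q[:,2]>zt-.006];print(n,k,"ztop",zt.round(3),"off",((t.min(0)+t.max(0))[:2]/2-[x,y]).round(4))
print(get_t())
E
```

```text
gap 62.92381055980929 19.99992589233443
gap 62.4780860599345 hit False
[ 0.4279 -0.2076  0.0248]
top vial ztop 0.07 off [0.0001 0.001 ]
top film ztop 0.058 off [ 0.0006 -0.0008]
top jar ztop 0.065 off [ 0.0006 -0.0007]
top tub ztop 0.049 off [0.0014 0.001 ]
side vial ztop 0.055 off [0.0003 0.0098]
side tub ztop 0.048 off [-0.0071  0.0026]
50.5583
```

View pics/h_side.png

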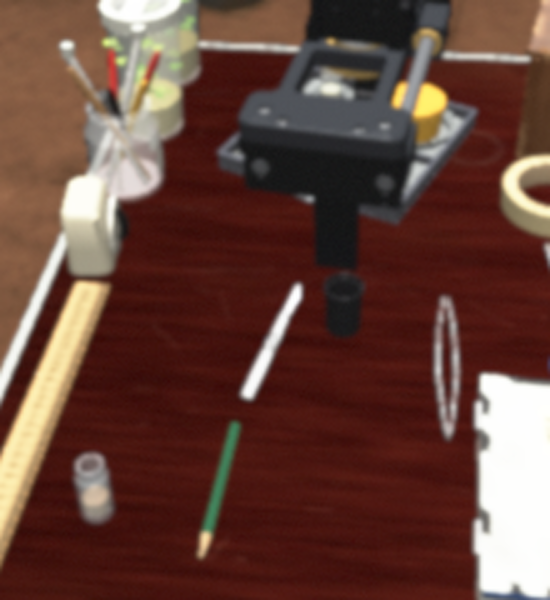

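The side view shows both open containers still standing, at (343,305) and (93,487), with the tub visible at (420,112). The gripper hides the rest of the tray. From above, all four lid heights match full seating (70/58/65/49 mm measured against 69/57/63/48 expected), each within 2 mm of its collar axis. I'm handing in.

```bash
python3 -c "
from rig import *
print(close_job())"
```

```text
the job is handed in; nothing more can be done
None
```

The job is handed in at about 51 s of the 112 s allowed: by the last top-camera measurement, all four closed containers are fully down and within 2 mm of their collar axes, and the two open ones still stand where they began; no verdict came back.

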